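# Draw a fraction collector's drop arm out to its red mark and hold it

### The job

The drop arm of the fraction collector has to come out over the tubes, but a bottle with a blue cap stands on the deck in its way: first stand that bottle upright in the white tray, leaving the other glassware and the vials where they are. Then squeeze in the red lock button on the side of the drop head, draw the arm out until the red mark on its bar lines up with the two black index marks on the channel, and keep it there: a spring pulls it back home if it is let go, so finish still gripping the head with the button squeezed in.

Things in the scene. Friction and masses are not known exactly. Their poses are not given: they have to be found in the camera images.
- collector: fraction collector, fixed: white casing 200 (x) x 465 (y) mm, in its own frame y from -140 to +325; its flat top, the deck, is 50 mm high. Origin on the bench; the arm lies over the line x = 0 and draws out along the collector's own -y. A steel drain cup, 44 wide and 72 high, stands at y = +60 under the parked nozzle
- mouth (a point): top of the mouth (outer end) of the fixed aluminium channel, open on top, in which the arm's bar slides: 34 mm wide, height 178 to 208, running 240 mm along the collector's +y from here to a white post. Lies at collector y = +86
- rack (a point): centre of the top of the blue tube rack fixed on the deck, 108 (x) x 64 (y) mm, tube tops at height 154; collector y from -132 to -68
- index (a point): point midway between the two black index marks painted on the channel's two top edges, 10 mm behind its mouth, at the height of the bar's top face (202 mm). Axes as the collector's
- red_mark (a point): middle of the red line, 4 mm wide, across the top of the white graduated bar (22 mm wide) sliding in the channel; black ticks every 10 mm. A yellow line lies 20 mm nearer the head and a blue one 20 mm farther from it (other tube rows). With the arm home it lies 160 mm to the +y side of index, seen in the open channel
- drop_arm: sliding arm: bar with a grey drop head on its outer end, a block 34 (x) x 44 (y) x 50 mm, height 175 to 225, nozzle under it down to 162. Origin on the nozzle axis at bench height, axes as the collector's; home at collector y = +60, at y = -100 with the red mark at the index, at most -135. Nothing stands beside the head: grip it from above across x, a finger on the button
- head_top (a point): centre of the head's top face, 225 mm above the bench
- lock_button (a joint): how far the lock button is squeezed into the head, in m: 0 out, 0.0052 fully in. It springs out: 3.6 N to start it, 8.3 N fully in. Until it is in by more than about 3 mm a latch holds the arm home; 10 mm out the latch no longer acts. A return spring pulls the arm home (to 8 mm short of it with the button out) with 2.4 N at home, 3.4 N at the red mark
- button_face (a point): centre of the outer face of the red round lock button, 18 mm across, on the head's +x side (away from the robot), 20 mm below the head's top and midway along it; it stands 5 mm proud when out, so head and button measure 39 mm across x, 34 mm when squeezed
- bottle: amber bottle standing on the deck in the arm's way: body 48 mm across up to height 100, blue screw cap 33 mm across at height 124 to 150 above its underside. Weighs about 0.2 kg. Origin at the centre of its underside, z up
- tray: low white tray, fixed: outside 130 (x) x 220 (y) x 25 mm, walls and floor 4 mm. Origin at the centre of its underside. The half on its +y side is free, a small jar stands in the -y half
- jar: clear jar with green cap, 44 mm across, 68 high, standing in the -y half of the tray. Origin at its underside. Not to be moved
- flask: green glass conical flask, 76 mm across the foot, 104 high. Origin at its underside. Not to be moved
- vials: black block 55 x 105 mm with ten small vials, 42 high, standing on the collector's deck beside the channel, on the robot's side. Origin at its underside. Not to be moved
Things that resemble listed ones, but are neither listed nor needed, are in the scene too. Leave any yellow look-alike of the bottle alone.

How it is judged (in metres and radians):
On the way:
1. the blue-capped bottle stands released and upright in the white tray (x of bottle in the frame of tray between -0.05 and 0.05 m and y of bottle in the frame of tray between -0.095 and 0.095 m and z of bottle in the frame of tray below 0.01 m and angle between bottle's own z axis and vertical below 0.12 rad and linear speed of bottle below 0.03 m/s and contact force between the fingers and bottle below 0.1 N), for 0.2 s.
At the end, for the whole second after the job is handed in: the fingers grip the drop head (more than 2 N) with the lock button in by more than 3 mm, the red mark stands still within 4 mm of the index marks, and the bottle stands upright (within 7 degrees) and untouched on the floor of the tray (all of step 1 and y of red_mark in the frame of index between -0.004 and 0.004 m and linear speed of drop_arm below 0.01 m/s and value of joint lock_button above 0.003 m and contact force between the fingers and drop_arm above 2 N); the arm keeps its last pose, push and grip.
It fails at once if the arm is drawn out while the bottle is not yet in the tray (y of drop_arm in the frame of collector below 0.048 m and not (x of bottle in the frame of tray between -0.05 and 0.05 m and y of bottle in the frame of tray between -0.095 and 0.095 m and z of bottle in the frame of tray below 0.01 m and angle between bottle's own z axis and vertical below 0.12 rad)).
It fails at once if the bottle is tipped over (angle between bottle's own z axis and vertical above 0.7 rad).
It fails at once if the jar is pushed away from its place (distance of jar from where it was at the start of the episode above 0.02 m).
It fails at once if the flask is pushed away from its place (distance of flask from where it was at the start of the episode above 0.02 m).
It fails at once if the vial block is pushed away from its place (distance of vials from where it was at the start of the episode above 0.02 m).
It also fails if it takes over 54 s, if anything falls off the work surface, if the arm or the gripper's body presses on something with over 40 N, if the wrist force passes 120 N, or if a joint passes its speed limit or range.

### The arm

A 6-joint arm with a two-finger parallel gripper is mounted at the origin on the work surface. World frame = base frame: x ahead of the robot, y to its left, z up, the work surface at z = 0. Lengths are in mm, angles in rad, forces in N, time in s.
With the tool pointing down it reaches from about 250 to 725 mm from the base axis. Payload 4 kg.
Tool frame: the origin (TCP) lies between the finger pads; the fingertips stand 8 mm ahead of it and the grasp point (between the pads) lies 11 mm behind it; z points along the fingers, y is the line along which they close (so a half turn about z gives the same grasp; the last joint's range is limited). The gripper opens to 85 mm and grips with 20 to 120 N. Pads are 22 mm wide; open, the fingers measure 114 mm over their backs; the gripper's body (76 mm by 85 mm) begins 54 mm behind the grasp point. The pads swing forward as they close: fully open they stand 13 mm farther back than shut.
Start: joints at [1.314, 0.241, 0.005, 1.335, 0, 1.571], TCP at [126.991, 483.604, 239.306] pointing down, gripper open.
Joint ranges: [-2.72, 2.72], [-1.05, 1.87], [-1.09, 1.28], [-1.99, 2.15], [-1.42, 1.44], [-3.14, 3.14]. Speed limits (rad/s): [2.79, 2.79, 3.14, 3.14, 3.14, 3.14].

### API

Orientations are given as a unit quaternion [x, y, z, w].
In Python, from rig import * gives the robot as it stands. The module is installed in compiled form; this text tells all that it offers.
- The arm moves only by the tool jog_arm, never from a script. Its argument "steps" is one flat list of numbers, 7 for each row, row after row: the turn, a rotation vector about the tool's x, y, z in rad, then the shift along the tool's x, y, z in cm, then the closure, from -1 (fully open) to 1 (shut). A call has 1 to 20 rows; each row is the pose to reach, as a shift and turn from the pose commanded when the call began, along the tool's axes at that moment; what a row does not reach only later rows make up. A row lasts 1/10 s, in which the tool goes at most 50 mm and 8.59 degrees, less where a joint would pass 70% of its speed; a pose out of reach is approached as far as the arm can. A call with a gripper value outside its range is refused whole. The fingers move at their own pace and stop on an object; the grip force is fixed at half the most. Time passes only in rows, so rows that repeat a pose let the fingers close. It gives the time, the measured TCP pose, the force, the opening and the grip force at its end, in the units of the state.
- sense(): the state, without advancing time (a new reading comes with each control period).
- capture(name): name is "scene" or "side" or "wrist"; returns the picture (420x560x3 uint8, red, green, blue); there is no depth.
- get_calibration(name): a dict with "K" (3x3 intrinsics, pixels), "view" (4x4, takes a point from world to camera coordinates). Camera axes: x right, y down, z forward; pixel columns grow to the right and rows downward; lengths in mm; the calibration is good to about 2 mm. A picture is of the moment at which its call begins: read the wrist's pose just before it. get_calibration takes no time and is no camera call; for the wrist camera it gives the pose at the moment of the call.
- finish_job(): hands the job in; it is judged then, once.
The state is a dict: "t": time; "q": joint angles; "joint_velocities": joint speeds; "effort": joint torques, N m; "eef_pos": TCP position; "tcp_rot": TCP orientation; "force": force on the tool from outside, world axes, zero at the start; "ft_torque": the same for the moment, N m; "opening": finger opening in mm; "grip_force": force on a finger pad.
Only numpy, scipy, OpenCV 4.12 (cv2) and the standard library are available. Lean on these libraries where they do the work, as an engineer would, in place of code of your own. Each camera call takes 0.05 s, during which the arm holds its last target. There are 200 camera calls.

## Working session

There is one attempt and no reset: what is moved stays moved. The work goes in short steps, Python scripts to look and compute and a tool call to move; the robot and the scene stay as the last step left them, time stands still between calls to the robot, and variables do not carry over. Pictures are saved under pics/ and viewed, at most 10 in all, crops included, and the job is handed in when it is done.

Besides the shell and the picture viewer there is one more tool, called after "Emit:" as name(argument=value, ...) on one line, values as JSON. jog_arm: Moves the arm, as the interface text tells. Its arguments: {"type":"object","properties":{"steps":{"type":"array"}},"required":["steps"]}

```bash
mkdir -p pics
python3 - <<'E'
from rig import *
import cv2,numpy as np
s=sense();print({k:np.round(v,3) for k,v in s.items()})
for n in("scene","side"):
    c=get_calibration(n);print(n,np.round(c["K"],1).tolist(),np.round(c["view"],3).tolist())
    cv2.imwrite(f"pics/{n}0.png",capture(n)[:,:,::-1])
E
```

```text
{'t': np.float64(0.0), 'q': array([1.314, 0.241, 0.004, 1.335, 0.   , 1.571]), 'joint_velocities': array([ 0.001,  0.   , -0.   ,  0.002, -0.001, -0.001]), 'effort': array([ 0.0000e+00, -3.7232e+01,  2.5241e+01,  1.7000e-02,  0.0000e+00,
        0.0000e+00]), 'eef_pos': array([126.837, 482.995, 238.405]), 'tcp_rot': array([ 0.128,  0.992, -0.001, -0.   ]), 'force': array([ 0.292,  0.468, -0.158]), 'ft_torque': array([ 0.012, -0.059,  0.002]), 'grip_force': np.float64(0.0), 'opening': np.float64(85.653)}
scene [[450.7, 0.0, 281.2], [0.0, 450.7, 213.4], [0.0, 0.0, 1.0]] [[0.195, 0.981, 0.016, -72.362], [0.776, -0.144, -0.614, -354.989], [-0.599, 0.132, -0.789, 1651.472], [0.0, 0.0, 0.0, 1.0]]
side [[419.3, 0.0, 280.9], [0.0, 419.3, 208.8], [0.0, 0.0, 1.0]] [[0.725, -0.689, 0.015, -454.28], [-0.462, -0.502, -0.732, 364.174], [0.511, 0.524, -0.682, 786.787], [0.0, 0.0, 0.0, 1.0]]
```

View pics/scene0.png

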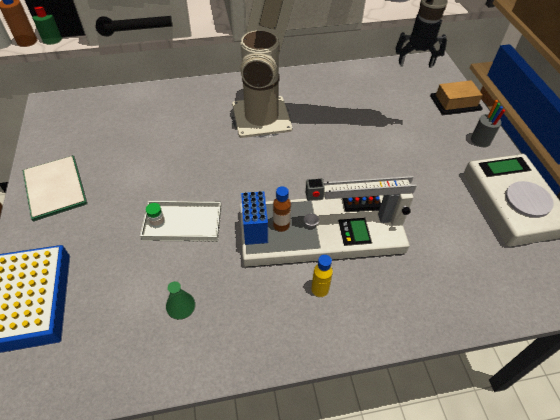

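View pics/side0.png

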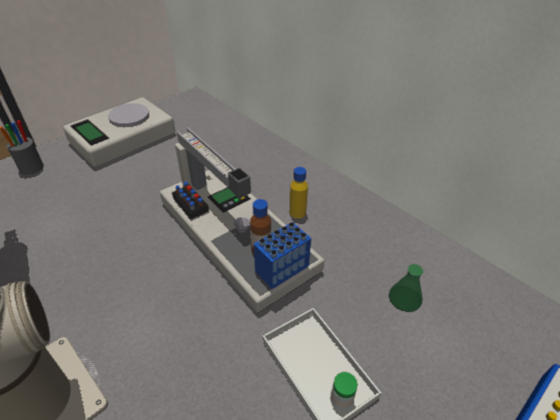

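The amber bottle on the deck (cap at scene 282,193 and side 260,208) is the one meant. The yellow look-alike at scene (323,264) and side (299,175) stands on the bench off the deck. I'll confirm with an enlarged crop.

Run:
```python
import cv2
a=cv2.imread("pics/scene0.png");b=cv2.imread("pics/side0.png")
cv2.imwrite("pics/c1.png",cv2.resize(a[170:270,130:420],(797,275),interpolation=cv2.INTER_CUBIC) )
cv2.imwrite("pics/c1.png",cv2.resize(a[172:272,228:418],None,fx=4.2,fy=4.2,interpolation=cv2.INTER_CUBIC)[:, :798])
cv2.imwrite("pics/c2.png",cv2.resize(b[120:320,155:335],None,fx=3,fy=3,interpolation=cv2.INTER_CUBIC))
```

```text
(no output)
```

View pics/c1.png

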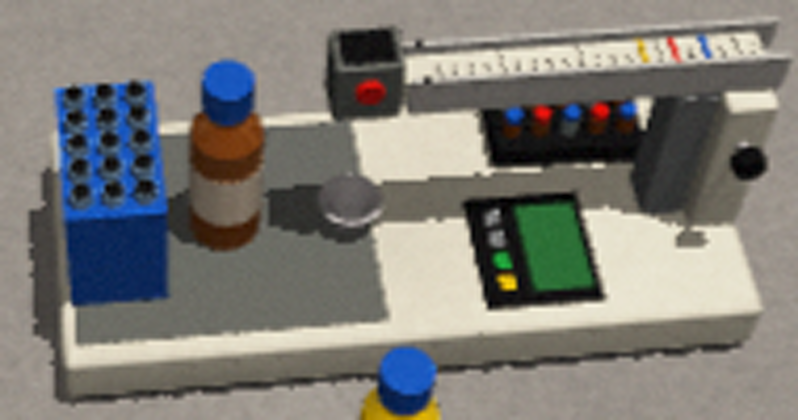

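View pics/c2.png

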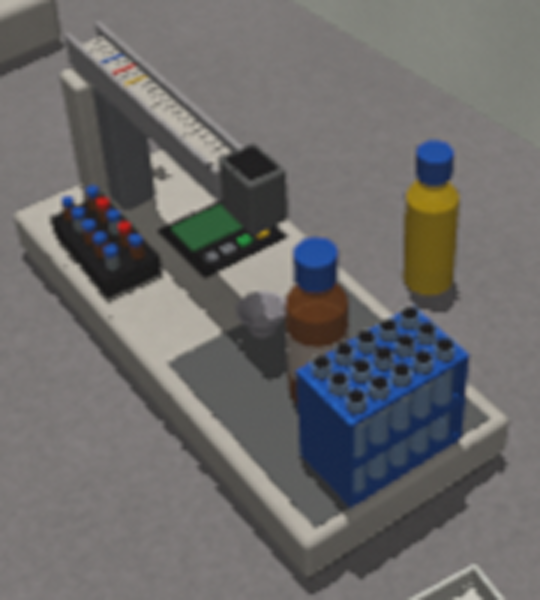

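Confirmed: the amber bottle with the blue cap stands between the rack and the drain cup on the deck, cap top at scene (282.5,190) and side (260,203). Next I fit the poses.

```bash
cat > h.py <<'E'
from rig import *
import numpy as np,cv2
def ray(n,uv,z,c=None):
    c=c or get_calibration(n);V=np.array(c["view"]);R,t=V[:3,:3],V[:3,3]
    o=-R.T@t;d=R.T@np.linalg.inv(c["K"])@[*uv,1];return o+d*(z-o[2])/d[2]
def proj(n,p,c=None):
    c=c or get_calibration(n);V=np.array(c["view"]);q=np.array(c["K"])@(V[:3,:3]@np.array(p)+V[:3,3]);return q[:2]/q[2]
E
python3 - <<'E'
from h import *
from scipy.optimize import least_squares
S=lambda u,v:("scene",(228+u/4.2,172+v/4.2)); D=lambda u,v:("side",(155+u/3,120+v/3))
for nm,z,l in [("cap",200,[S(229,75),D(316,250)]),("head",225,[S(367,45),D(253,170)]),("red",202,[S(673,48),D(123,69)]),
  ("rack",154,[S(111,142),D(383,362)]),("tray c",25,[("scene",p) for p in((147,202),(221,202),(219,241),(141,239))]+[("side",p) for p in((264,337),(314,310),(379,391))]),
  ("jar",68,[("scene",(153,210)),("side",(346,384))]),("flask",104,[("scene",(174,286)),("side",(415,270))]),
  ("yel",150,[("scene",(325,261)),("side",(299.5,171))])]:
    print(nm,[np.round(ray(n,p,z)[:2]).tolist() for n,p in l])
C=[((0,60,225),S(367,45)),((0,60,225),D(253,170)),((0,256,202),S(673,48)),((0,256,202),D(123,69)),((0,-100,154),S(111,142)),((0,-100,154),D(383,362)),((22,60,205),S(371,92)),((0,96,202),S(423,60))]
W=lambda x,p:np.array([x[0]+np.cos(x[2])*p[0]-np.sin(x[2])*p[1],x[1]+np.sin(x[2])*p[0]+np.cos(x[2])*p[1],p[2]])
f=lambda x:np.concatenate([proj(n,W(x,p))-uv for p,(n,uv) in C])
r=least_squares(f,[450,100,0]);print(r.x,np.round(f(r.x),1))
for p in[(0,60,225),(0,-100,225),(-70,200,92)]:print(p,W(r.x,p).round(1))
E
```

```text
cap [[531.0, -32.0], [531.0, -31.0]]
head [[543.0, 51.0], [538.0, 46.0]]
red [[561.0, 247.0], [561.0, 249.0]]
rack [[533.0, -107.0], [521.0, -113.0]]
tray c [[356.0, -412.0], [397.0, -192.0], [538.0, -214.0], [491.0, -430.0], [390.0, -197.0], [514.0, -223.0], [473.0, -428.0]]
jar [[427.0, -387.0], [420.0, -386.0]]
flask [[706.0, -336.0], [703.0, -335.0]]
yel [[732.0, 35.0], [722.0, 35.0]]
[ 5.35669649e+02 -8.64748077e+00 -9.47947357e-02] [-0.3 -0.6 -0.3 -1.8 -0.3 -0.3  0.3  0.6 -0.8 -2.   0.2 -2.3 -0.6 -0.2
 -0.6  0.8]
(0, 60, 225) [541.3  51.1 225. ]
(0, -100, 225) [ 526.2 -108.2  225. ]
(-70, 200, 92) [484.9 197.1  92. ]
```

Emit:
jog_arm(steps=[0, 0, 0, 0, 0, -8.2, -1, 0, 0, 0, 0, 0, -8.2, -1, 0, 0, 1.41, -52.2, -39.5, -8.2, -1, 0, 0, 1.41, -52.2, -39.5, -8.2, -1, 0, 0, 1.41, -52.2, -39.5, -8.2, -1, 0, 0, 1.41, -52.2, -39.5, -8.2, -1, 0, 0, 1.41, -52.2, -39.5, -8.2, -1, 0, 0, 1.41, -52.2, -39.5, -8.2, -1, 0, 0, 1.41, -52.2, -39.5, -8.2, -1, 0, 0, 1.41, -52.2, -39.5, -8.2, -1, 0, 0, 1.41, -52.2, -39.5, -8.2, -1, 0, 0, 1.41, -52.2, -39.5, -8.2, -1, 0, 0, 1.41, -52.2, -39.5, -8.2, -1, 0, 0, 1.41, -52.2, -39.5, -8.2, -1, 0, 0, 1.41, -52.2, -39.5, -8.2, -1, 0, 0, 1.41, -52.2, -39.5, -8.2, -1, 0, 0, 1.41, -52.2, -39.5, -8.2, -1, 0, 0, 1.41, -52.2, -39.5, -8.2, -1, 0, 0, 1.41, -52.2, -39.5, -8.2, -1])

```text
t: 2.0
eef_pos: [530.8, -29.7, 321.6]
tcp_rot: [0.74, 0.673, 0.0, -0.0]
force: [0.7, -0.9, 0.3]
opening: 85.5
grip_force: 0.0
```

```bash
cat >> h.py <<'E'
from scipy.spatial.transform import Rotation as Ro
def go(p,yaw=-0.095):
    s=sense();R=Ro.from_quat(s["tcp_rot"]);T=Ro.from_matrix(np.array([[np.sin(yaw),np.cos(yaw),0],[-np.cos(yaw),np.sin(yaw),0],[0,0,-1]]).T)
    print("pos",s["eef_pos"].round(1),"turn",(R.inv()*T).as_rotvec().round(3),"shift cm",(R.inv().apply(np.array(p)-s["eef_pos"])/10).round(2))
E
python3 - <<'E'
from h import *
c=get_calibration("wrist");cv2.imwrite("pics/w1.png",capture("wrist")[:,:,::-1])
V=np.array(c["view"]);print(sense()["t"],sense()["tcp_rot"].round(3),np.round(V,3).tolist(),c["K"])
go((531,-32,176))
print(proj("wrist",(531,-31.5,200)),proj("wrist",(541.3,51.1,225)))
E
```

```text
2.05 [0.739 0.673 0.    0.   ] [[0.996, -0.094, 0.001, -532.062], [-0.091, -0.954, 0.284, -39.595], [-0.026, -0.283, -0.959, 462.946], [0.0, 0.0, 0.0, 1.0]] [[328.40067607   0.         276.42216812]
 [  0.         328.40067607 208.4600799 ]
 [  0.           0.           1.        ]]Traceback (most recent call last):
  File "<stdin>", line 4, in <module>
  File "h.py", line 10, in go
    s=sense();R=Ro.from_quat(s["tcp_rot"]);T=Ro.from_matrix(np.array([[np.sin(yaw),np.cos(yaw),0],[-np.cos(yaw),np.sin(yaw),0],[0,0,-1]]).T)
                                             ~~~~~~~~~~~~~~^^^^^^^^^^^^^^^^^^^^^^^^^^^^^^^^^^^^^^^^^^^^^^^^^^^^^^^^^^^^^^^^^^^^^^^^^^^^^^^^^
  File "scipy/spatial/transform/_rotation.pyx", line 1143, in scipy.spatial.transform._rotation.Rotation.from_matrix
ValueError: Non-positive determinant (left-handed or null coordinate frame) in rotation matrix 0: [[-0.09485717 -0.99549089  0.        ]
 [ 0.99549089 -0.09485717  0.        ]
 [ 0.          0.         -1.        ]].
```

View pics/w1.png

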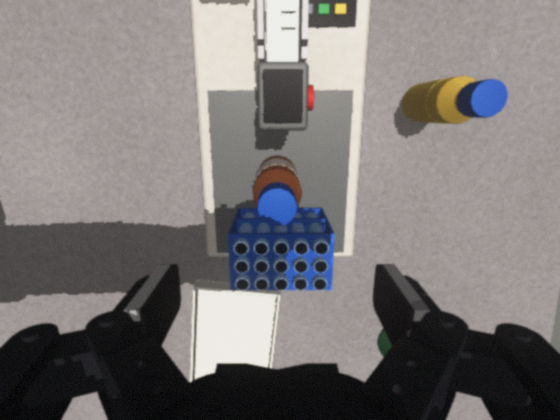

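Wrist view: blue cap top at (277,203), head top centre at (284,96), red button at (310,98). The image axes line up well with the collector.

```bash
sed -i 's/\[np.sin(yaw),np.cos(yaw),0\],\[-np.cos(yaw),np.sin(yaw),0\],\[0,0,-1\]/[-np.sin(yaw),np.cos(yaw),0],[np.cos(yaw),np.sin(yaw),0],[0,0,-1]/' h.py
python3 - <<'E'
from h import *
print(proj("wrist",(531,-31.5,200)),proj("wrist",(541.3,51.1,225)))
print(ray("wrist",(277,203),200),ray("wrist",(284,96),225),ray("wrist",(312,98),205),ray("wrist",(283,37),202))
go((531,-32,176))
E
```

```text
[275.83441682 207.45153036] [279.45874194  98.13357725]
[532.29221783 -27.85852534 200.        ] [544.42903213  52.1555325  225.        ] [565.01838195  49.66700396 205.        ] [547.76456256  91.93644789 202.        ]
pos [530.9 -29.6 321.8] turn [ 0.    -0.     0.001] shift cm [-0.24  0.03 14.58]
```

Emit:
jog_arm(steps=[0, 0, 0, -0.1, 0.05, 5, -1, 0, 0, 0, -0.1, 0.05, 10, -1, 0, 0, 0, -0.1, 0.05, 13, -1, 0, 0, 0, -0.1, 0.05, 14.5, -1, 0, 0, 0, -0.1, 0.05, 14.5, -1, 0, 0, 0, -0.1, 0.05, 14.5, 1, 0, 0, 0, -0.1, 0.05, 14.5, 1, 0, 0, 0, -0.1, 0.05, 14.5, 1, 0, 0, 0, -0.1, 0.05, 14.5, 1, 0, 0, 0, -0.1, 0.05, 14.5, 1, 0, 0, 0, -0.1, 0.05, 14.5, 1, 0, 0, 0, -0.1, 0.05, 14.5, 1, 0, 0, 0, -0.1, 0.05, 14.5, 1])

```text
t: 3.35
eef_pos: [532.5, -32.1, 177.8]
tcp_rot: [0.74, 0.672, 0.001, 0.001]
force: [-2.3, 0.7, 6.2]
opening: 31.7
grip_force: 59.1
```

Emit:
jog_arm(steps=[0, 0, 0, 0, 0, -2, 1, 0, 0, 0, 0, 0, -5, 1, 0, 0, 0, 0, 0, -8, 1, 0, 0, 0, 0, 0, -11, 1, 0, 0, 0, 0, 0, -13, 1, 0, 0, 0, -1, -0.2, -13, 1, 0, 0, 0, -3.5, -0.9, -13, 1, 0, 0, 0, -6.5, -1.7, -13, 1, 0, 0, 0, -9.5, -2.5, -13, 1, 0, 0, 0, -12.5, -3.2, -13, 1, 0, 0, 0, -15.5, -4, -13, 1, 0, 0, 0, -18.5, -4.8, -13, 1, 0, 0, 0, -21.5, -5.5, -13, 1, 0, 0, 0, -23.2, -6, -13, 1, 0, 0, 0, -24, -6.2, -13, 1, 0, 0, 0, -24, -6.2, -13, 1, 0, 0, 0, -24, -6.2, -13, 1])

```text
t: 5.05
eef_pos: [447.0, -264.5, 305.5]
tcp_rot: [0.74, 0.672, 0.0, -0.001]
force: [0.1, 0.7, -3.5]
opening: 31.3
grip_force: 60.4
```

Run:
```python
from h import *
s=sense();print(s["t"],s["eef_pos"].round(1),s["opening"],s["grip_force"],s["force"].round(1))
a=capture("scene");b=capture("side")
m=np.hstack([cv2.resize(a[120:270,120:270],(400,400)),cv2.resize(b[230:420,240:390],(316,400))])
cv2.imwrite("pics/m1.png",m[:,:,::-1])
```

```text
5.05 [ 447.  -264.5  305.5] 31.284976728571444 60.367891788482666 [ 0.1  0.7 -3.5]
```

View pics/m1.png

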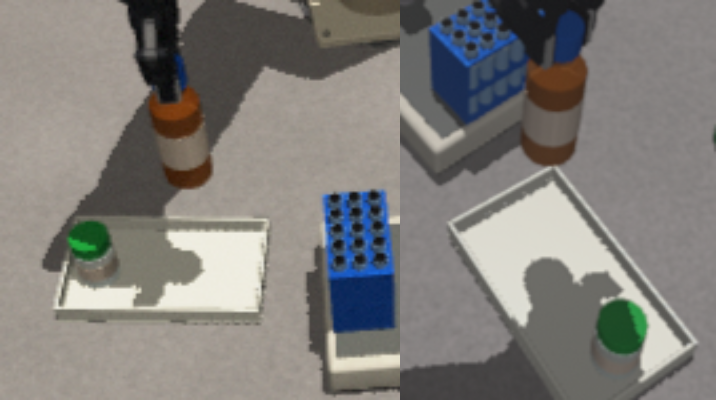

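The bottle hangs over the tray's free half and leans a little in the scene view, with its bottom at about (190,187). I'll check whether that is just perspective.

Run:
```python
from h import *
x,y,_=sense()["eef_pos"]
for z in(178,190,278,300):print(z,proj("scene",(x,y,z)).round(1),proj("side",(x,y,z)).round(1))
print([ray("scene",(120+u*.375,120+v*.375),25)[:2].round() for u,v in((75,217),(270,220),(265,320),(55,318))],[ray("side",(240+u*.4747,230+v*.475),25)[:2].round() for u,v in((450,222),(555,168),(695,343))])
```

```text
178 [191.2 184. ] [311.3 297.5]
190 [190.5 181. ] [311.7 293.6]
278 [185.5 157.5] [315.2 261.7]
300 [184.2 151.1] [316.1 252.9]
[array([ 354., -408.]), array([ 399., -191.]), array([ 535., -212.]), array([ 491., -431.])] [array([ 682., -465.]), array([ 820., -508.]), array([ 734., -677.])]
```

Emit:
jog_arm(steps=[0, 0, 0, 0, 0, 3, 1, 0, 0, 0, 0, 0, 7, 1, 0, 0, 0, 0, 0, 11, 1, 0, 0, 0, 0, 0, 14, 1, 0, 0, 0, 0, 0, 16, 1, 0, 0, 0, 0, 0, 16.8, 1, 0, 0, 0, 0, 0, 17.2, 1, 0, 0, 0, 0, 0, 17.2, 1, 0, 0, 0, 0, 0, 17.2, 1])

```text
t: 6.05
eef_pos: [448.3, -265.4, 135.7]
tcp_rot: [0.74, 0.673, 0.0, 0.001]
force: [0.7, -0.2, -2.4]
opening: 31.4
grip_force: 60.2
```

Emit:
jog_arm(steps=[0, 0, 0, 0, 0, 0.2, 1, 0, 0, 0, 0, 0, 0.3, 1, 0, 0, 0, 0, 0, 0.3, 1, 0, 0, 0, 0, 0, 0.3, 1])

```text
t: 6.45
eef_pos: [447.6, -265.3, 131.9]
tcp_rot: [0.74, 0.672, 0.0, 0.001]
force: [-0.3, -0.3, -0.6]
opening: 31.5
grip_force: 60.8
```

Emit:
jog_arm(steps=[0, 0, 0, 0, 0, 0.1, 1, 0, 0, 0, 0, 0, 0.1, 1, 0, 0, 0, 0, 0, 0.1, 0.4, 0, 0, 0, 0, 0, 0.1, -1, 0, 0, 0, 0, 0, 0.1, -1, 0, 0, 0, 0, 0, 0.1, -1, 0, 0, 0, 0, 0, 0.1, -1, 0, 0, 0, 0, 0, 0.1, -1, 0, 0, 0, 0, 0, -3, -1, 0, 0, 0, 0, 0, -7, -1, 0, 0, 0, 0, 0, -12, -1, 0, 0, 0, 0, 0, -17, -1, 0, 0, 0, 0, 0, -20, -1, 0, 0, 0, 0, 0, -20, -1])

```text
t: 7.85
eef_pos: [449.1, -266.1, 336.9]
tcp_rot: [0.74, 0.672, 0.002, 0.005]
force: [0.5, 0.7, 0.0]
opening: 85.7
grip_force: 0.0
```

Run:
```python
from h import *
a=capture("scene");b=capture("wrist")
m=np.hstack([cv2.resize(a[120:270,120:270],(400,400)),cv2.resize(b,(400,300))[:,:].repeat(1,0) if 0 else cv2.copyMakeBorder(cv2.resize(b,(400,300)),0,100,0,0,0)])
cv2.imwrite("pics/m2.png",m[:,:,::-1])
go((541.3,51.1,194)); print(proj("scene",(447.6,-265.3,4)),proj("scene",(447.6,-265.3,154)))
```

```text
pos [ 447.5 -265.2  331.6] turn [ 0.001  0.001 -0.001] shift cm [32.39  6.28 13.75]
[199.04190114 222.87433699] [191.99460528 189.96842259]
```

View pics/m2.png

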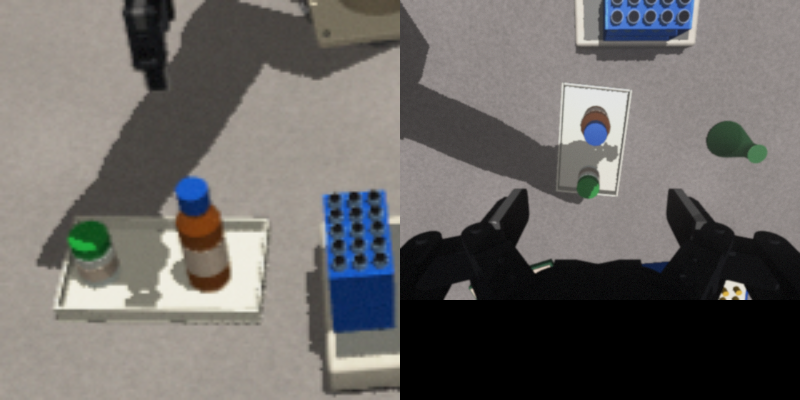

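The bottle stands upright and released in the tray's free half, with the jar in its place. Next I go above the drop head.

Emit:
jog_arm(steps=[0, 0, 0, 5, 1, 0, -1, 0, 0, 0, 10, 2, 0, -1, 0, 0, 0, 15, 3, 0, -1, 0, 0, 0, 20, 4, 0, -1, 0, 0, 0, 25, 5, 0, -1, 0, 0, 0, 30, 6, 1, -1, 0, 0, 0, 32.4, 6.35, 4, -1, 0, 0, 0, 32.4, 6.35, 5.5, -1, 0, 0, 0, 32.4, 6.35, 5.5, -1, 0, 0, 0, 32.4, 6.35, 5.5, -1])

```text
t: 8.95
eef_pos: [540.6, 51.2, 275.0]
tcp_rot: [0.74, 0.672, -0.001, -0.001]
force: [-0.0, -0.3, 0.8]
opening: 85.6
grip_force: 0.0
```

Run:
```python
from h import *
go((541.3,51.1,194)); print(proj("wrist",(541.3,51.1,225)))
b=capture("wrist");cv2.imwrite("pics/w3.png",b[:,:,::-1])
a=capture("scene");cv2.imwrite("pics/s3.png",a[:,:,::-1])
```

```text
pos [540.6  51.2 275. ] turn [-0.003  0.001 -0.001] shift cm [0.   0.09 8.1 ]
[276.65395131 238.23735005]
```

View pics/w3.png

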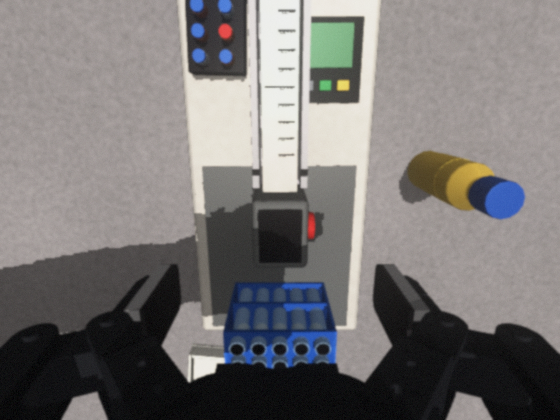

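Wrist view: head top spans about columns 255–307 and rows 205–266, centre (281,235). The red button is at (311,226) and the index marks are at (256,181) and (304,182).

Run:
```python
from h import *
for uv,z in(((281,235),225),((315,226),205),((280,181.5),208),((281,90),202)):print(ray("wrist",uv,z).round(1))
```

```text
[545.3  51.7 225. ]
[567.9  48.1 205. ]
[547.7  80.9 208. ]
[553.5 135.1 202. ]
```

Emit:
jog_arm(steps=[0, 0, 0, 0, 0.4, 3, -1, 0, 0, 0, 0, 0.4, 6, -1, 0, 0, 0, 0, 0.4, 7.5, -1, 0, 0, 0, 0, 0.4, 8.1, -1, 0, 0, 0, 0, 0.4, 8.1, -1, 0, 0, 0, 0, 0.4, 8.1, 1, 0, 0, 0, 0, 0.4, 8.1, 1, 0, 0, 0, 0, 0.4, 8.1, 1, 0, 0, 0, 0, 0.4, 8.1, 1, 0, 0, 0, 0, 0.4, 8.1, 1, 0, 0, 0, 0, 0.4, 8.1, 1, 0, 0, 0, 0, 0.4, 8.1, 1, 0, 0, 0, 0, 0.4, 8.1, 1])

```text
t: 10.35
eef_pos: [542.5, 51.4, 196.6]
tcp_rot: [0.74, 0.673, -0.001, -0.002]
force: [-10.6, 0.0, 10.0]
opening: 33.6
grip_force: 63.7
```

Emit:
jog_arm(steps=[0, 0, 0, 0, -0.2, -0.2, 1, 0, 0, 0, 0, -0.2, -0.2, 1, 0, 0, 0, -1, -0.2, -0.2, 1, 0, 0, 0, -3, -0.2, -0.2, 1, 0, 0, 0, -5, -0.2, -0.2, 1, 0, 0, 0, -7, -0.2, -0.2, 1, 0, 0, 0, -9, -0.2, -0.2, 1, 0, 0, 0, -11, -0.2, -0.2, 1, 0, 0, 0, -13, -0.2, -0.2, 1, 0, 0, 0, -14.5, -0.2, -0.2, 1, 0, 0, 0, -15.5, -0.2, -0.2, 1, 0, 0, 0, -16, -0.2, -0.2, 1, 0, 0, 0, -16, -0.2, -0.2, 1, 0, 0, 0, -16, -0.2, -0.2, 1, 0, 0, 0, -16, -0.2, -0.2, 1])

```text
t: 11.85
eef_pos: [527.9, -107.5, 196.7]
tcp_rot: [0.74, 0.673, -0.0, -0.001]
force: [1.5, 3.5, -9.4]
opening: 33.2
grip_force: 61.7
```

Run:
```python
from h import *
print(sense()["eef_pos"].round(1))
b=capture("wrist");a=capture("scene")
m=np.hstack([cv2.resize(b[0:220,200:360],(436,600),interpolation=cv2.INTER_CUBIC),cv2.copyMakeBorder(cv2.resize(a[165:235,290:350],(360,420),interpolation=cv2.INTER_CUBIC),0,180,0,0,0)])
cv2.imwrite("pics/m4.png",m[:,:,::-1])
```

```text
[ 527.9 -107.5  196.7]
```

View pics/m4.png

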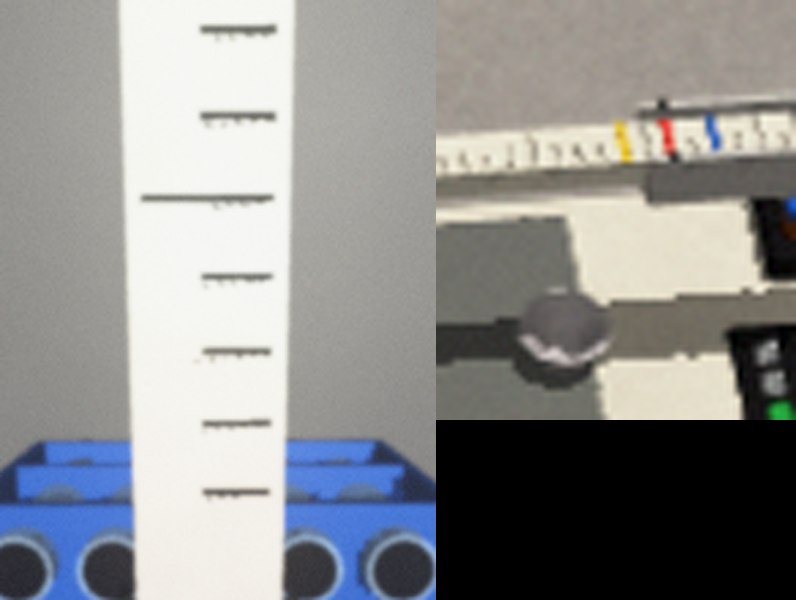

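The red mark (668,138) lies on the line between the index marks (661,105) and (674,157), to within about 0.5 mm. The opening is 33.2 mm, so the button is fully in, and the pull along y is 3.5 N, matching the return spring. I'm handing it in.

```bash
python3 -c "
from rig import *
s=sense();print(s['t'],s['eef_pos'],s['opening'],s['grip_force'])
print(finish_job())"
```

```text
11.95 [ 527.8429074  -107.49010454  196.70782151] 33.29812422436922 61.64979815483093
the job is handed in; nothing more can be done
None
```

The job is handed in at 11.95 s, with the blue-capped bottle upright and released in the tray, the red mark on the index to within about 0.5 mm, and the head still gripped with the button squeezed in; no verdict came back.

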